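# Lock and clamp the cover of a vial shaker

## Robot

A 6-joint arm with a two-finger parallel gripper is mounted at the origin on a cart in front of the work surface, level with it; the furniture and walls round the work are solid. World frame = base frame: x ahead of the robot, y to its left, z up, the work surface at z = 0. Lengths are in m, angles in rad, forces in N, time in s.
With the tool pointing down it reaches from about 0.375 to 0.9 m from the base axis. Payload 3.1 kg.
Tool frame: the origin (TCP) lies at the very end of the fingers, on their centre line; the grasp point (between the pads) lies 19 mm behind it (manip.pinch_z is the distance from the TCP to the grasp point, in m); z points along the fingers, y is the line along which they close (so a half turn about z gives the same grasp; the last joint's range is limited). The gripper opens to 85 mm and grips with 20 to 120 N. Pads are 22 mm wide; open, the fingers measure 114 mm over their backs; the gripper's body (76 mm by 85 mm) begins 54 mm behind the grasp point. The pads swing forward as they close: fully open they stand 13 mm farther back than shut.
Start: joints at [1.024, 0.527, 1.433, -0, 1.181, -0.178], TCP at [0.225, 0.583, 0.231] pointing down, gripper open.
Joint ranges: [-3.08, 3.08], [-0.75, 2.2], [0.22, 2.44], [-1.43, 4.57], [0, 2.65], [-2.85, 2.85]. Speed limits (rad/s): [2.79, 2.79, 3.14, 3.14, 3.14, 3.14].

## Interface

Orientations are given as a unit quaternion [x, y, z, w].
In Python, from station import manip gives the robot as it stands.
- The arm moves only by the tool servo_tool, never from a script. Its argument "commands" is one flat list of numbers, 7 for each row, row after row: the shift along the tool's x, y, z each as a share of 500 mm, from -1 to 1, then the turn, a rotation vector about the tool's x, y, z each as a share of 360 degrees, from -1 to 1, then the opening, from -1 (shut) to 1 (fully open). In form: [dx, dy, dz, rx, ry, rz, claw, dx, dy, dz, rx, ry, rz, claw, ...]. A call has 1 to 12 rows; each row shifts and turns the commanded pose from where the row before left it, along the tool's axes as they then stand; what a row does not reach is not made up. A row lasts 1/12 s, in which the tool goes at most 41.7 mm and 7.16 degrees, less where a joint would pass 70% of its speed; a pose out of reach is approached as far as the arm can. A call with a number of a shift or a turn outside -1 to 1 is refused whole. A call with a gripper value outside its range is refused whole. The fingers move at their own pace and stop on an object; "force" is the grip in N (left out, the last holds). Time passes only in rows, so rows that do not move let the fingers close. It gives the time, the measured TCP pose, the force, the opening and the grip force at its end, in the units of the state.
- manip.sense(): the state, without advancing time (a new reading comes with each control period).
- manip.snapshot(name): name is "scene" or "top" or "wrist"; returns a dict with "img" (480x640x3 uint8, red, green, blue), "mtx" (3x3 intrinsics, pixels), "world_to_cam" (4x4, takes a point from world to camera coordinates). Camera axes: x right, y up, looking along -z (the intrinsics and any distortion apply to the point x, -y, -z); pixel columns grow to the right and rows downward; lengths in m; the calibration is good to about 2 mm. The wrist camera is an equidistant fisheye: a pixel r from the principal point sees the ray r / f radians off the axis. A picture is of the moment at which its call begins. There is no depth.
- manip.sign_off(): hands the job in; it is judged then, once.
Trained networks look in a picture, given as the dict that the camera call returned (one of the last four; its "shot" number tells which), for a name from the list of things; names that differ only in an ending like _2 or _b are one class to them, and where a whole thing is asked for, a point or a joint stands for the part that bears it (a point fixed in the world has none). Each returns a list of dicts, best first, with "conf" (0 to 1); they miss things now and then, are a little off and sometimes report something else, mostly with a low value. They report only what shows in the picture. A call takes as long as a camera call.
- manip.look_for(picture, query): "box" ([left, top, width, height] in pixels, round what is visible of it).
- manip.silhouettes(picture, query): "pixels" (480x640 bool, what is visible of it) and "box" ([left, top, width, height] in pixels, round what is visible of it).
The state is a dict: "t": time; "q": joint angles; "qd": joint speeds; "tau": joint torques, N m; "tcp_pos": TCP position; "tool_rot": TCP orientation; "force": force on the tool from outside, world axes, zero at the start; "ft_torque": the same for the moment, N m; "finger_gap": opening from 0.0 (shut) to 1.0 (fully open); "gripper_force": force on a finger pad.
Only numpy, scipy, OpenCV 4.12 (cv2) and the standard library are available. Lean on these libraries where they do the work, as an engineer would, in place of code of your own. Each camera call takes 0.05 s, during which the arm holds its last target. There are 200 camera calls.

## Task

Close the vial shaker for a run: swing the loose cover plate back into line with the rack under it and push the red-handled locking pin down through the cover and into the rack's hole until its collar sits on the cover. Then screw the knurled brass nut down, clockwise from above, until it stops hand-tight and clamps the cover firmly; let go and leave the bottles and the beaker standing where they are.

Things in the scene. Friction and masses are not known exactly. Their poses are not given: they have to be found in the camera images.
- shaker: vial shaker, fixed: white housing 130 x 200 mm, black control panel on its -x face. Its aluminium rack has two end blocks (56 x 24 mm, tops 120 mm above the origin, centred 72 mm from the middle along -y and +y) that hold up the cover; eight capped vials between them, a 12 mm threaded stud in the middle. Origin: centre of the underside, z up
- cover: loose aluminium plate 64 x 176 x 10 mm, 0.3 to 0.5 kg, long side along its y, lying on the rack's end blocks; the stud passes through its 17 mm middle hole, about which it can be swung; it starts up to 0.2 rad out of line with the rack. Red mark and red end face at its pin end (-y). Origin: centre of the underside; in line with the rack its axes are parallel to the shaker's
- cover_hole (a point): centre of the upper mouth of the cover's 11 mm through pin hole (72 mm from the stud axis)
- rack_hole (a point): centre of the mouth of the 11 mm hole, 50 mm deep, in the top of the rack's end block, just under the cover (72 mm from the stud axis); axes parallel to the shaker's
- nut: knurled brass nut, already started on the stud above the cover: flange 40 mm diameter, 6 mm high at the bottom, then a knurled grip 34 mm diameter up to 40 mm, flat closed top with a white line. Origin: centre of its underside, on the stud axis. Sinks 5 mm per clockwise turn (seen from above); starts with its underside 2.5 to 4.5 mm above the cover's top
- nut_top (a point): centre of the nut's flat top, 40 mm above its underside. The nut turns easily (0.05 N m) until it meets the cover; the torque then climbs about 2 N m per radian (it presses on the cover with some 100 N per N m), so hand-tight (0.4 to 1 N m) is reached within a quarter turn; it stays where it is left
- pin: steel locking pin standing upright in the grey parts block: rod 8 mm diameter and 45 mm long with a tapered tip, then a collar 20 mm diameter and 4 mm high, then a red plastic handle 14 mm diameter and 36 mm long; 85 mm overall, 70 g. Origin: the tip, z up along the rod, so the collar's underside is at z = 45 mm and the handle from 49 to 85 mm
- parts_block: grey plastic parts block, fixed, 46 x 97 mm: 52 mm high over the pin's 11 mm hole at its -y part (hole centre 28 mm from the origin along its -y; the pin's collar rests on top), 26 mm high elsewhere with two spare vial caps. Origin: under the middle of the bottom, z up
- bottle_w2: white plastic bottle with a blue cap, 66 x 66 x 118 mm, bystander. Origin: centre of the underside
- bottle_green: white plastic bottle with a green cap, 69 x 69 x 144 mm, bystander. Origin: centre of the underside
- beaker: glass beaker, 51 mm across, 58 mm high, bystander. Origin: centre of the underside
- heater_top (a point): centre of the top of the beige dry-block heater with its translucent hood, a fixed obstacle 200 x 235 x 177 mm standing between the shaker and the parts block
- shelf_edge (a point): point on the lower front edge of the shelf that runs along y over the back of the bench; the arm must stay in front of it (its x) or below it (its z)

How it is judged:
On the way, in this order (a step that is already met when the one before it is completed fails the run):
1. the locking pin is through the cover and in the rack's hole (z of pin in the frame of rack_hole below -0.025 m and horizontal distance between pin and rack_hole below 0.005 m and horizontal distance between cover_hole and rack_hole below 0.006 m), for 0.2 s.
2. the nut is screwed tight on the cover (contact force between nut and cover above 25 N), for 0.2 s.
At the end, for the whole second after the job is handed in: the nut has stopped and by itself presses on the cover with over 25 N; the pin rests in the rack's hole through the cover, upright (0.12 rad), within 5 mm of the hole's axis, collar within 4 mm of the cover; the cover is level (0.03 rad), its pin hole within 6 mm of the rack's hole (contact force between nut and cover above 25 N and z of pin in the frame of rack_hole below -0.031 m and horizontal distance between pin and rack_hole below 0.005 m and horizontal distance between cover_hole and rack_hole below 0.006 m and angle between pin's own z axis and vertical below 0.12 rad and angle between cover's own z axis and vertical below 0.03 rad and linear speed of pin below 0.02 m/s and angular speed of nut below 0.1 rad/s); the robot touches nothing.
It fails at once if a bottle or the beaker is pushed or knocked more than 30 mm from its place (distance of any of bottle_w2, bottle_green, beaker from where it was at the start of the episode above 0.03 m).
It also fails if it takes over 72 s, if anything falls off the work surface, if the arm or the gripper's body presses on something with over 40 N, if the wrist force passes 120 N, or if a joint passes its speed limit or range.

## Working session

There is one attempt and no reset: what is moved stays moved. The work goes in short steps, Python scripts to look and compute and a tool call to move; the robot and the scene stay as the last step left them, time stands still between calls to the robot, and variables do not carry over. Pictures are saved under pics/ and viewed, at most 10 in all, crops included, and the job is handed in when it is done.

Besides the shell and the picture viewer there is one more tool, called after "Call:" as a command line: name --argument value ..., lists and objects as JSON in quotes. servo_tool: Moves the arm, as the interface text tells. Its arguments: {"type":"object","properties":{"commands":{"type":"array"},"force":{"type":"number"}},"required":["commands"]}

```bash
ls; mkdir -p pics; cat > h.py <<'E'
import numpy as np, cv2
from station import manip
from scipy.spatial.transform import Rotation as R
def ray(s,uv):
    # returns origin, dir in world
    K=np.array(s['mtx']);T=np.array(s['world_to_cam'])
    x=(uv[0]-K[0,2])/K[0,0];y=(uv[1]-K[1,2])/K[1,1]
    if s.get('fish'):
        r=np.hypot(x,y);k=np.sin(r)/max(r,1e-9);d=np.array([x*k,-y*k,-np.cos(r)])
    else: d=np.array([x,-y,-1.])
    return -T[:3,:3].T@T[:3,3], T[:3,:3].T@d
def atz(s,uv,z):
    o,d=ray(s,uv);return o+d*(z-o[2])/d[2]
def proj(s,p):
    K=np.array(s['mtx']);T=np.array(s['world_to_cam']);c=T[:3,:3]@p+T[:3,3]
    a=np.array([c[0],-c[1],-c[2]])
    if s.get('fish'):
        rr=np.hypot(a[0],a[1]);th=np.arctan2(rr,a[2]);a=np.array([a[0]/rr*th,a[1]/rr*th,1])
    else:a=a/a[2]
    return K[0,0]*a[0]+K[0,2],K[1,1]*a[1]+K[1,2]
def snap(n,save=None):
    s=manip.snapshot(n);
    if n=='wrist': s['fish']=True
    if save: cv2.imwrite('pics/'+save,s['img'][:,:,::-1])
    return s
E
python3 - <<'E'
from h import *
np.set_printoptions(precision=3,suppress=True)
print(manip.sense())
ss={}
for n in('scene','top'):
    s=snap(n,n+'0.png');ss[n]=s
    o,_=ray(s,(320,240));print(n,o,s['mtx'][0],s.keys())
    for q in('shaker','cover','cover_hole','nut','nut_top','pin','parts_block','bottle_w2','bottle_green','beaker','heater_top','rack_hole'):
        try:
            for d in manip.silhouettes(s,q)[:2]:
                p=d['pixels'];v,u=np.nonzero(p);print(n,q,round(d['conf'],2),np.round(d['box']),round(u.mean(),1),round(v.mean(),1),p.sum())
        except Exception as e: print(q,e)
a=np.hstack([cv2.resize(ss[n]['img'],(640,480)) for n in ss])
E
```

```text
pics
{'t': 0.0, 'q': array([ 1.024,  0.528,  1.434, -0.   ,  1.181, -0.178]), 'qd': array([ 0.001,  0.001, -0.001,  0.002, -0.001, -0.   ]), 'tau': array([ -0.001, -44.236, -17.802,  -0.   ,   0.008,   0.   ]), 'tcp_pos': array([0.225, 0.582, 0.23 ]), 'tool_rot': array([ 0.183,  0.983, -0.001, -0.   ]), 'force': array([-0.142,  0.615, -0.52 ]), 'ft_torque': array([-0.007, -0.032, -0.021]), 'gripper_force': 0.0, 'finger_gap': 1.0024202371116164}
scene [-0.109 -0.736  1.027] [524.073   0.    327.938] dict_keys(['img', 'mtx', 'world_to_cam', 'shot'])
scene shaker 0.85 [344. 312. 100.  94.] 394.3 361.9 4388
scene cover 0.64 [356. 308.  85.  49.] 398.8 332.2 1763
scene cover_hole 0.65 [358. 309.  81.  47.] 398.2 332.2 1658
scene nut 0.6 [393. 313.  15.  24.] 398.2 323.8 352
scene nut_top 0.62 [391. 311.  16.  24.] 398.5 323.7 339
scene pin 0.59 [244. 225.  10.  12.] 247.7 231.1 95
scene parts_block 0.83 [226. 232.  35.  24.] 243.4 241.7 617
scene parts_block 0.35 [354. 305.  85.  53.] 398.1 332.2 1778
scene bottle_w2 0.66 [317. 224.  20.  44.] 328.5 246.1 738
scene bottle_w2 0.5 [344. 310
[... 519 characters left out ...]
  45.] 404.2 257.0 1434
top cover 0.35 [189. 260.   7.   6.] 193.7 262.0 42
top cover_hole 0.65 [374. 236.  69.  40.] 405.7 255.9 1433
top nut 0.53 [403. 249.  12.  16.] 406.1 255.4 182
top nut_top 0.73 [397. 248.  19.  18.] 405.7 255.0 194
top pin 0.56 [191. 261.   8.   4.] 193.6 262.1 44
top parts_block 0.75 [168. 254.  40.  24.] 187.6 267.0 636
top bottle_w2 0.96 [251. 198.  25.  30.] 264.3 212.9 558
top bottle_green 0.56 [336. 185.  27.  28.] 350.2 198.8 638
top beaker 0.53 [314. 208.  15.  18.] 321.5 215.2 247
heater_top it knows: beaker, bottle_green, bottle_w, cover, cover_hole, nut, nut_top, parts_block, pin, rack_hole, shaker
top rack_hole 0.68 [361. 233.  77.  60.] 396.5 266.6 1991
```

View pics/scene0.png

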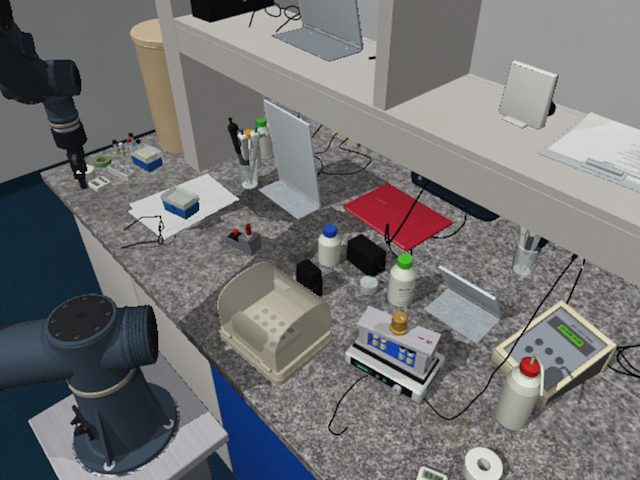

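View pics/top0.png

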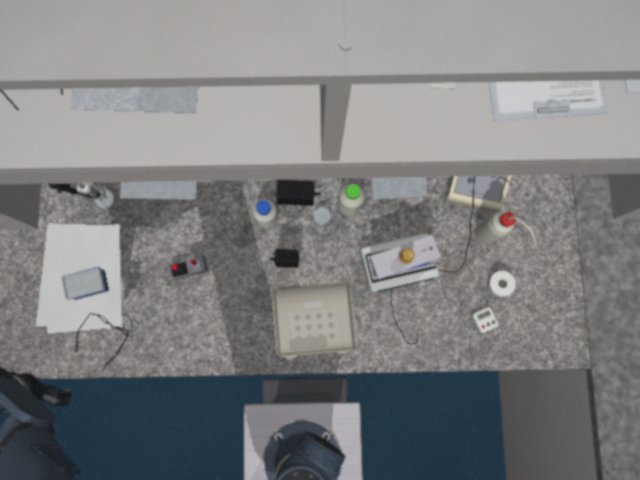

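```bash
python3 - <<'E'
from h import *
np.set_printoptions(precision=4,suppress=True)
s=snap('scene');t=snap('top')
def tri(a,b):
    o1,d1=ray(s,a);o2,d2=ray(t,b)
    A=np.stack([d1,-d2],1);k=np.linalg.lstsq(A,o2-o1,rcond=None)[0]
    p,q=o1+k[0]*d1,o2+k[1]*d2;return (p+q)/2,np.linalg.norm(p-q)
print('nut',tri((398.3,323.8),(406,255.2)))
print('pin',tri((247.7,231.1),(193.6,262.1)))
print('block',tri((243.6,241.8),(187.6,267)))
print('shaker',atz(t,(397,266),.1))
for n,uv,z in(('w2',(264,213),.118),('green',(350,199),.144),('beaker',(321,215),.03),('pin',(193.6,262.1),.085),('nuttop',(406,255.2),.16)):print(n,atz(t,uv,z))
w=snap('wrist','w0.png')
for q in('pin','parts_block','cover','nut'):
    for d in manip.silhouettes(w,q)[:1]:
        v,u=np.nonzero(d['pixels']);print(q,d['conf'],d['box'],u.mean(),v.mean())
# cover orientation from top by min area rect
d=manip.silhouettes(t,'cover')[0];v,u=np.nonzero(d['pixels'])
P=np.array([atz(t,(a,b),.13)[:2] for a,b in zip(u,v)]);r=cv2.minAreaRect(P.astype(np.float32)*1000);print(r)
d=manip.silhouettes(t,'parts_block')[0];v,u=np.nonzero(d['pixels'])
P=np.array([atz(t,(a,b),.03)[:2] for a,b in zip(u,v)]);print(cv2.minAreaRect(P.astype(np.float32)*1000))
E
```

```text
nut (array([ 0.5353, -0.2803,  0.1425]), np.float64(0.0004762240610762974))
pin (array([0.5389, 0.2941, 0.0624]), np.float64(0.0007281425914760368))
block (array([0.5354, 0.3221, 0.0058]), np.float64(0.0033431686019226286))
shaker [ 0.5128 -0.2622  0.1   ]
w2 [0.6615 0.094  0.118 ]
green [ 0.6894 -0.1377  0.144 ]
beaker [ 0.6742 -0.0623  0.03  ]
pin [0.5357 0.2891 0.085 ]
nuttop [ 0.5323 -0.2769  0.16  ]
((533.3701782226562, -278.394287109375), (69.6864242553711, 181.30982971191406), 17.508859634399414)
((543.0020141601562, 301.11724853515625), (24.553007125854492, 19.773733139038086), 45.280208587646484)
```

The scene view shows the pin (248,231) on its block left of the heater, and the shaker with cover and nut at (398,324). The top view shows the same things at (193,262) and (405,255), with the cover about 0.15 rad out of line with the housing. Moving above the pin now.

Call:
servo_tool --commands '[-0.072,-0.0293,0,0,0,0,1,-0.072,-0.0293,0,0,0,0,1,-0.072,-0.0293,0,0,0,0,1,-0.072,-0.0293,0,0,0,0,1,-0.072,-0.0293,0,0,0,0,1,-0.072,-0.0293,0,0,0,0,1,-0.072,-0.0293,0,0,0,0,1,-0.072,-0.0293,0,0,0,0,1,-0.072,-0.0293,0,0,0,0,1,-0.072,-0.0293,0,0,0,0,1,-0.072,-0.0293,0,0,0,0,1,0,0,0,0,0,0,1]' --force 60

```text
t: 2.65
tcp_pos: [0.5429, 0.2849, 0.2316]
tool_rot: [0.187, 0.982, -0.0, 0.003]
force: [1.0, 0.7, -0.1]
finger_gap: 1.0
gripper_force: 0.0
```

```bash
cat >> h.py <<'E'
np.set_printoptions(precision=4,suppress=True)
def goto(p,az=None):
    """shift (tool axes, shares of .5 m) and turn to reach tcp p; az = azimuth of tool y"""
    st=manip.sense();r=R.from_quat(st['tool_rot']);M=r.as_matrix()
    d=M.T@(np.array(p)-st['tcp_pos'])/.5
    a=np.arctan2(M[1,1],M[0,1])
    print('tcp',st['tcp_pos'],'az',a,'q6',st['q'][5],'zaxis',M[:,2],'shares',d,'rows>=',np.linalg.norm(d)*.5/.0417, '' if az is None else ('rz total share',-(az-a)/(2*np.pi)))
def show(s,qs,z=None):
    for q in qs:
        for d in manip.silhouettes(s,q)[:2]:
            v,u=np.nonzero(d['pixels']);print(q,round(d['conf'],2),np.round(d['box']),u.mean().round(1),v.mean().round(1),z and atz(s,(u.mean(),v.mean()),z))
E
python3 - <<'E'
from h import *
w=snap('wrist','w1.png');print(ray(w,(320,240)),w['mtx'])
show(w,('pin','parts_block'),.085);goto([.536,.29,.23])
print(proj(w,np.array([.536,.29,.092])))
E
```

```text
(array([0.4787, 0.3092, 0.3746]), array([ 0.2551, -0.0859, -0.9631])) [[371.6483   0.     315.3258]
 [  0.     371.6483 241.5939]
 [  0.       0.       1.    ]]
pin 0.58 [306. 202.  25.  29.] 319.1 213.3 [0.5346 0.2908 0.085 ]
parts_block 0.61 [284. 142. 115. 105.] 342.2 188.6 [0.5228 0.3149 0.085 ]
tcp [0.5365 0.2895 0.2311] az 1.2004634820732312 q6 -0.889225401071703 zaxis [-0.001   0.0003 -1.    ] shares [0.0013 0.0006 0.0022] rows>= 0.031084330155653338 
(np.float64(318.91538008111957), np.float64(217.04241976626741))
```

View pics/w1.png

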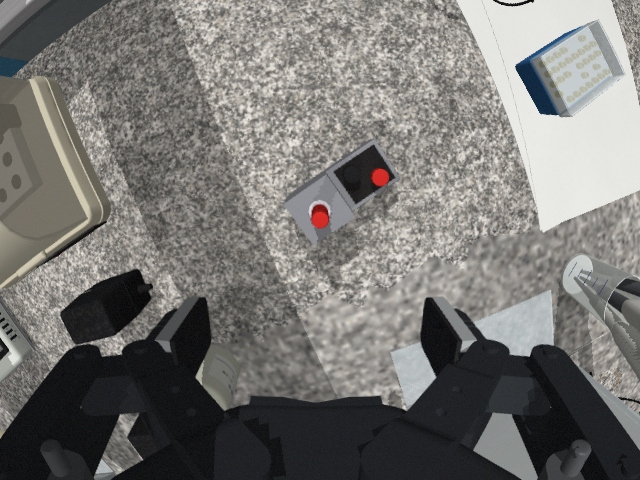

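The wrist view shows the red pin handle, top at about (320,219), upright on the grey block. The red spot at (380,177) is a spare cap. The pin agrees with the triangulated (0.536, 0.290), so descend and grip.

Call:
servo_tool --commands '[0,0,0.056,0,0,0,0,0,0,0.056,0,0,0,0,0,0,0.056,0,0,0,0,0,0,0.056,0,0,0,0,0,0,0.056,0,0,0,0,0,0,0.056,0,0,0,0,0,0,0,0,0,0,-1,0,0,0,0,0,0,-1,0,0,0,0,0,0,-1,0,0,0,0,0,0,-1,0,0,0,0,0,0,-1,0,0,0,0,0,0,-1]' --force 60

```text
t: 3.8
tcp_pos: [0.537, 0.2905, 0.065]
tool_rot: [0.183, 0.983, 0.001, 0.001]
force: [-0.5, 1.6, 0.3]
finger_gap: 0.141
gripper_force: 58.4
```

Call:
servo_tool --commands '[0,0,-0.02,0,0,0,-1,0,0,-0.075,0,0,0,-1,0,0,-0.075,0,0,0,-1,0,0,-0.075,0,0,0,-1,0,0,-0.075,0,0,0,-1,0,0,-0.075,0,0,0,-1,0,0,-0.075,0,0,0,-1]'

```text
t: 4.38
tcp_pos: [0.5364, 0.2894, 0.3018]
tool_rot: [0.184, 0.983, 0.0, 0.001]
force: [0.6, 0.2, -0.5]
finger_gap: 0.14
gripper_force: 59.3
```

Call:
servo_tool --commands '[-0.0254,-0.0653,0,0,0,0,-1,-0.0254,-0.0653,0,0,0,0,-1,-0.0254,-0.0653,0,0,0,0,-1,-0.0254,-0.0653,0,0,0,0,-1,-0.0254,-0.0653,0,0,0,0,-1,-0.0254,-0.0653,0,0,0,0,-1,-0.0254,-0.0653,0,0,0,0,-1,-0.0254,-0.0653,0,0,0,0,-1]'

```text
t: 5.05
tcp_pos: [0.5368, 0.0077, 0.2998]
tool_rot: [0.183, 0.983, -0.0, 0.001]
force: [0.9, -0.2, -1.0]
finger_gap: 0.144
gripper_force: 59.3
```

Call:
servo_tool --commands '[-0.0254,-0.0653,0,0,0,0,-1,-0.0254,-0.0653,0,0,0,0,-1,-0.0254,-0.0653,0,0,0,0,-1,-0.0254,-0.0653,0,0,0,0,-1,-0.0254,-0.0653,0,0,0,0,-1,-0.0254,-0.0653,0,0,0,0,-1,-0.0254,-0.0653,0,0,0,0,-1,-0.0254,-0.0653,0,0,0,0,-1]'

```text
t: 5.72
tcp_pos: [0.5372, -0.2727, 0.2997]
tool_rot: [0.184, 0.983, -0.001, 0.001]
force: [1.0, 0.2, -0.5]
finger_gap: 0.14
gripper_force: 59.3
```

Call:
servo_tool --commands '[0,0,0,0,0,0.0159,-1,0,0,0,0,0,0.0159,-1,0,0,0,0,0,0.0159,-1,0,0,0,0,0,0.0159,-1,0,0,0,0,0,0.0159,-1,0,0,0,0,0,0.0159,-1,0,0,0,0,0,0.0159,-1,0,0,0,0,0,0.0159,-1,0,0,0,0,0,0.0159,-1,0,0,0,0,0,0.0159,-1,0,0,0,0,0,0,-1,0,0,0,0,0,0,-1]'

```text
t: 6.72
tcp_pos: [0.5376, -0.2709, 0.2993]
tool_rot: [0.631, 0.776, -0.0, 0.001]
force: [-0.4, 0.4, -0.5]
finger_gap: 0.139
gripper_force: 59.3
```

```bash
python3 - <<'E'
from h import *
w=snap('wrist','w2.png');print(ray(w,(320,240)))
show(w,('pin','cover','nut','shaker'));goto([.554,-.347,.20],.2)
print(manip.sense()['finger_gap'],manip.sense()['t'])
p=manip.sense()['tcp_pos'];print('tip',proj(w,p-[0,0,.053]),'hole guess',proj(w,np.array([.554,-.347,.13])),'nut',proj(w,np.array([.533,-.278,.172])))
E
```

```text
(array([ 0.5231, -0.2052,  0.4427]), array([ 0.0674, -0.2552, -0.9645]))
pin 0.62 [298. 265.  35. 100.] 315.2 318.1 None
cover 0.65 [263. 126.  90. 174.] 306.5 197.1 None
nut 0.7 [287. 212.  48.  54.] 308.6 237.2 None
shaker 0.94 [242. 120. 134. 179.] 310.7 208.6 None
tcp [ 0.5377 -0.2707  0.2985] az 0.20382163538631093 q6 -0.8555621244106231 zaxis [ 0.0001 -0.0002 -1.    ] shares [-0.156   0.001   0.1971] rows>= 3.013847432822616 ('rz total share', np.float64(0.0006082321624262876))
0.14427380561601305 6.9667
tip (np.float64(316.5111477097228), np.float64(262.6921821202755)) hole guess (np.float64(316.32738938325696), np.float64(302.33254772071825)) nut (np.float64(307.9794602704171), np.float64(239.10625823126816))
```

View pics/w2.png

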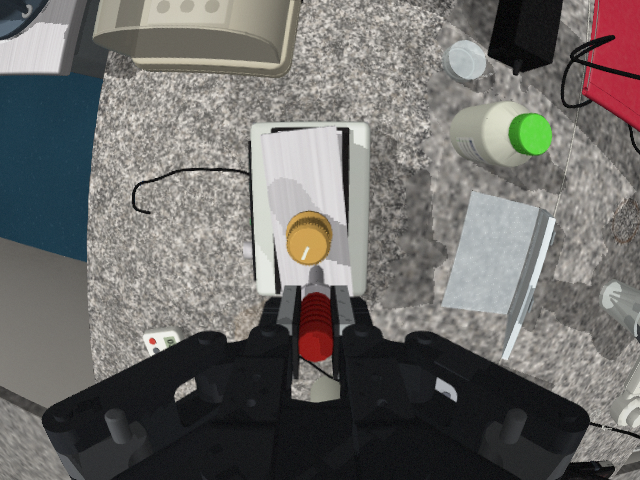

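The pin is held, with its tip at (317,265). The cover is turned relative to the housing, and the hole is hidden behind the fingers at about (316,300). Shift forward for a clear view of the pin end.

Call:
servo_tool --commands '[-0.05,-0.004,0,0,0,0,-1,-0.05,-0.004,0,0,0,0,-1,-0.05,-0.004,0,0,0,0,-1,-0.05,-0.004,0,0,0,0,-1,0,0,0,0,0,0,-1,0,0,0,0,0,0,-1]'

```text
t: 7.47
tcp_pos: [0.5498, -0.3714, 0.2977]
tool_rot: [0.632, 0.775, 0.0, -0.0]
force: [-0.9, 0.4, -1.2]
finger_gap: 0.14
gripper_force: 59.3
```

```bash
python3 - <<'E'
from h import *
w=snap('wrist','w3.png')
show(w,('cover_hole','nut_top','shaker'));goto([.554,-.347,.20],.2)
import pickle;pickle.dump(w,open('w3.pkl','wb'))
p=manip.sense()['tcp_pos'];print('tip',proj(w,p-[0,0,.053]),'hole guess',proj(w,np.array([.554,-.347,.13])),'nut',proj(w,np.array([.533,-.278,.172])))
u,v=proj(w,np.array([.545,-.30,.13]));u,v=int(u),int(v)
c=w['img'][max(v-110,0):v+110,u-130:u+130];print(u-130,max(v-110,0));cv2.imwrite('pics/w3c.png',cv2.resize(c,None,fx=2.7,fy=2.7,interpolation=2)[:,:,::-1])
E
```

```text
cover_hole 0.97 [272.  14.  95. 209.] 319.7 115.3 None
nut_top 0.69 [294.  90.  49.  50.] 319.0 112.5 None
shaker 0.86 [247.  23. 136. 191.] 311.6 121.4 None
tcp [ 0.55   -0.369   0.2983] az 0.20409635438432516 q6 -0.9635598120334802 zaxis [-0.0005  0.0008 -1.    ] shares [0.0412 0.0168 0.1966] rows>= 2.4169706745792037 ('rz total share', np.float64(0.0006519550489215055))
tip (np.float64(317.57438423750614), np.float64(259.8560761613582)) hole guess (np.float64(326.5650875209537), np.float64(193.58436401976755)) nut (np.float64(319.12538632366545), np.float64(103.07543439069099))
197 26
```

View pics/w3c.png

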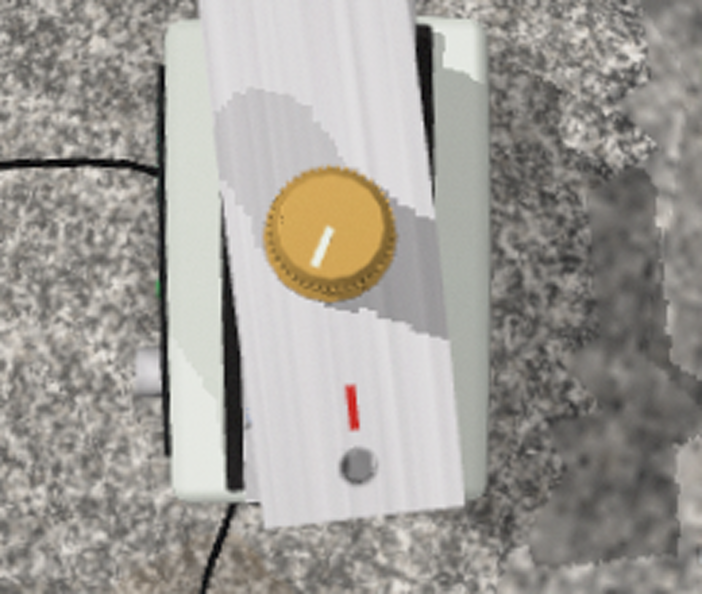

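The crop shows the pin hole at crop (357,465), which is full-frame (329.2,198.2). The nut top is at crop (330,228), the housing side edges run near-vertical and the cover is tilted against them.

```bash
python3 - <<'E'
from h import *
import pickle;w=pickle.load(open('w3.pkl','rb'))
P=lambda u,v,z:atz(w,(197+u/2.7,26+v/2.7),z)
h=P(357,465,.130);n=P(330,228,.1735);print('hole',h,'nut',n,'dist',np.hypot(*(h-n)[:2]),'cover yaw',np.arctan2(h[0]-n[0],-(h[1]-n[1])))
for z in(.05,.065,.08):
    a,b,c,d=P(165,30,z),P(173,490,z),P(488,30,z),P(487,490,z)
    f=lambda p,q:np.arctan2((q-p)[0],-(q-p)[1])
    print(z,f(a,b),f(c,d),'width',np.linalg.norm(a-c),np.linalg.norm(b-d),'mid',(a+b+c+d)/4)
    # fitting using centre front corner mids vs
# cover edges too at z=.13
print('cover edges',f(P(204,20,.13),P(265,525,.13)),f(P(412,20,.13),P(463,505,.13)), 'coverwidth',np.linalg.norm(P(265,525,.13)-P(463,505,.13)))
for yaw in(.12,.16,.2):
    print(yaw,'rack hole',n[:2]+.072*np.array([np.sin(yaw),-np.cos(yaw)]))
goto([h[0],h[1],.20],.17)
E
```

```text
hole [ 0.557  -0.3504  0.13  ] nut [ 0.5342 -0.2834  0.1735] dist 0.07083220468040956 cover yaw 0.32866012391161137
0.05 0.21021872477272374 0.20784331083507154 width 0.12563069869437138 0.12519387215321465 mid [ 0.535  -0.2832  0.05  ]
0.065 0.2102187247727235 0.20784331083507193 width 0.12081309096813717 0.120393015578901 mid [ 0.535 -0.284  0.065]
0.08 0.21021872477272358 0.20784331083507113 width 0.11599548324190306 0.11559215900458719 mid [ 0.535  -0.2849  0.08  ]
cover edges 0.314305556184993 0.31157573057425847 coverwidth 0.06323877644497469
0.12 rack hole [ 0.5428 -0.3549]
0.16 rack hole [ 0.5456 -0.3545]
0.2 rack hole [ 0.5485 -0.354 ]
tcp [ 0.55   -0.369   0.2983] az 0.20409635438432516 q6 -0.9635598120334802 zaxis [-0.0005  0.0008 -1.    ] shares [0.0333 0.0213 0.1966] rows>= 2.4043685862913318 ('rz total share', np.float64(0.005426603341678366))
```

Call:
servo_tool --commands '[0.0083,0.0053,0.0465,0,0,0,-1,0.0083,0.0053,0.0465,0,0,0,-1,0.0083,0.0053,0.0465,0,0,0,-1,0.0083,0.0053,0.0465,0,0,0,-1,0,0,0,0,0,0,-1,0,0,0,0,0,0,-1]' --force 90

```text
t: 8.17
tcp_pos: [0.5567, -0.3502, 0.2045]
tool_rot: [0.631, 0.776, 0.0, -0.002]
force: [0.8, -0.9, 0.4]
finger_gap: 0.131
gripper_force: 87.8
```

```bash
python3 - <<'E'
from h import *
w=snap('wrist','w4.png')
goto([.557,-.3515,.20],.2)
p=manip.sense()['tcp_pos'];t=proj(w,p-[0,0,.056]);print('tip',t,'hole guess',proj(w,np.array([.557,-.3515,.13])))
u,v=int(t[0]),int(t[1])
x0,y0=u-60,v-60;print(x0,y0)
c=w['img'][y0:y0+90,x0:x0+120];cv2.imwrite('pics/w4c.png',cv2.resize(c,None,fx=6,fy=6,interpolation=2)[:,:,::-1])
E
```

```text
tcp [ 0.5576 -0.3515  0.2062] az 0.20413523343198273 q6 -0.935670560879807 zaxis [ 0.0005 -0.0007 -1.    ] shares [ 0.0003 -0.0012  0.0123] rows>= 0.14877162708803024 ('rz total share', np.float64(0.0006581428415389121))
tip (np.float64(317.72780100643354), np.float64(265.43290131688497)) hole guess (np.float64(316.55498557376603), np.float64(254.52301203050396))
257 205
```

View pics/w4c.png

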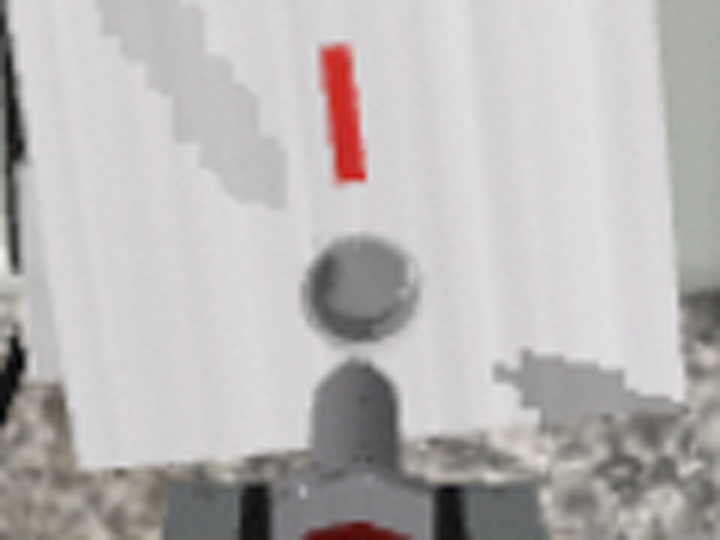

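The crop shows the hole at crop (362,290) and the pin tip at (355,362). The tip needs about 1.2 mm right and 0.7 mm up in the image, then it can enter.

Call:
servo_tool --commands '[0.001,0.0024,0.012,0,0,0,-1,0,0,0.012,0,0,0,-1,0,0,0.01,0,0,0,-1,0,0,0.008,0,0,0,-1,0,0,0.006,0,0,0,-1,0,0,0,0,0,0,-1,0,0,0,0,0,0,-1]'

```text
t: 8.8
tcp_pos: [0.5578, -0.3503, 0.1812]
tool_rot: [0.632, 0.775, 0.0, -0.001]
force: [0.1, 1.9, 0.6]
finger_gap: 0.136
gripper_force: 88.1
```

```bash
python3 - <<'E'
from h import *
w=snap('wrist','w5.png')
goto([.550,-.3539,.17],.2);print(manip.sense()['force'])
p=manip.sense()['tcp_pos'];t=proj(w,p-[0,0,.056]);print('tip',t)
u,v=int(t[0]),int(t[1])
x0,y0=u-60,v-60;print(x0,y0)
c=w['img'][y0:y0+90,x0:x0+120];cv2.imwrite('pics/w5c.png',cv2.resize(c,None,fx=5,fy=5,interpolation=2)[:,:,::-1])
E
```

```text
tcp [ 0.5578 -0.3503  0.1812] az 0.20276413730299006 q6 -0.9335350715431397 zaxis [-0.0008  0.0017 -1.    ] shares [-0.0039 -0.0168  0.0223] rows>= 0.3378219287332189 ('rz total share', np.float64(0.0004399261151555664))
[-0.4953  2.7327  1.6965]
tip (np.float64(316.36818162511037), np.float64(262.0112417715184))
256 202
```

View pics/w5c.png

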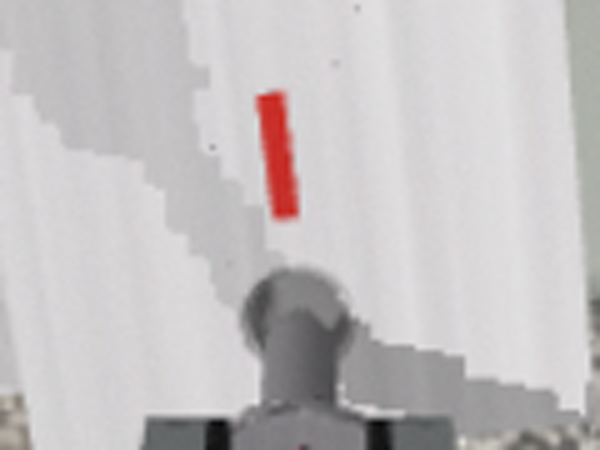

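The tip is inside the cover's hole. Lower it a little and drag the cover about 7.3 mm along tool -y into line.

Call:
servo_tool --commands '[0,0,0.004,0,0,0,-1,0,-0.0037,0,0,0,0,-1,0,-0.0037,0,0,0,0,-1,0,-0.0037,0,0,0,0,-1,0,-0.0037,0,0,0,0,-1,0,0,0,0,0,0,-1,0,0,0,0,0,0,-1]'

```text
t: 9.43
tcp_pos: [0.5507, -0.353, 0.1791]
tool_rot: [0.632, 0.775, -0.0, 0.0]
force: [0.0, 0.5, -1.5]
finger_gap: 0.135
gripper_force: 87.9
```

```bash
python3 - <<'E'
from h import *
w=snap('wrist','w6.png')
goto([.550,-.3539,.17],.2);print(manip.sense()['force'],manip.sense()['ft_torque'])
c=w['img'][20:320,180:460];cv2.imwrite('pics/w6c.png',cv2.resize(c,None,fx=2,fy=2,interpolation=2)[:,:,::-1])
E
```

```text
tcp [ 0.5507 -0.3529  0.1792] az 0.20289265648888752 q6 -0.9427304256276872 zaxis [-0.0004 -0.0005 -1.    ] shares [-0.0016 -0.0018  0.0184] rows>= 0.2224324519011523 ('rz total share', np.float64(0.00046038057887329303))
[ 0.5745  0.826  -0.5684] [ 0.1187 -0.0343  0.0327]
```

View pics/w6c.png

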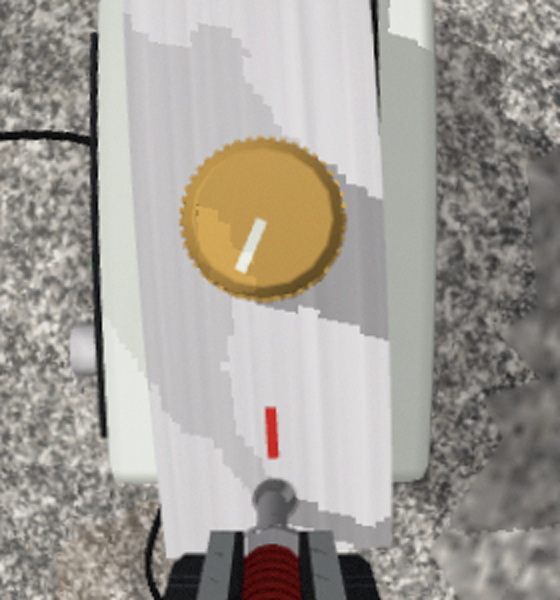

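The pin stays in the hole and the cover has swung. Check the cover and housing edge directions in this picture.

```bash
python3 - <<'E'
from h import *
w=snap('wrist')
P=lambda u,v,z:atz(w,(180+u/2,20+v/2),z)
f=lambda p,q:np.arctan2((q-p)[0],-(q-p)[1])
print('cover',f(P(126,20,.13),P(165,550,.13)),f(P(374,20,.13),P(392,540,.13)))
print('house',f(P(100,100,.06),P(111,460,.06)),f(P(434,20,.06),P(429,460,.06)))
n=P(262,216,.1735);print('nut',n)
E
```

```text
cover 0.2544583184641375 0.2562053423665651
house 0.20576201394051066 0.20971067496859983
nut [ 0.5339 -0.2825  0.1735]
```

Call:
servo_tool --commands '[-0.001,-0.003,0,0,0,0,-1,0,0,0,0,0,0,-1,0,0,0.003,0,0,0,-1,0,0,0.003,0,0,0,-1,0,0,0.003,0,0,0,-1,0,0,0.003,0,0,0,-1,0,0,0,0,0,0,-1]'

```text
t: 10.12
tcp_pos: [0.5494, -0.353, 0.173]
tool_rot: [0.632, 0.775, 0.0, -0.0]
force: [0.2, 2.1, 0.9]
finger_gap: 0.135
gripper_force: 88.0
```

Call:
servo_tool --commands '[0,0,0.004,0,0,0,-1,0,0,0.004,0,0,0,-1,0,0,0.004,0,0,0,-1,0,0,0,0,0,0,-1]'

```text
t: 10.45
tcp_pos: [0.549, -0.3522, 0.1664]
tool_rot: [0.632, 0.775, 0.0, -0.001]
force: [-0.3, 4.4, -1.0]
finger_gap: 0.133
gripper_force: 88.3
```

The pin is entering the rack hole. Ease 1 mm along tool +x because of the side force, then continue down.

Call:
servo_tool --commands '[0.002,0,0.002,0,0,0,-1,0,0,0.006,0,0,0,-1,0,0,0.006,0,0,0,-1,0,0,0.006,0,0,0,-1,0,0,0.006,0,0,0,-1,0,0,0.006,0,0,0,-1,0,0,0.006,0,0,0,-1,0,0,0,0,0,0,-1]'

```text
t: 11.12
tcp_pos: [0.549, -0.3518, 0.1472]
tool_rot: [0.632, 0.775, 0.0, -0.001]
force: [0.0, 4.3, -1.6]
finger_gap: 0.131
gripper_force: 88.2
```

Call:
servo_tool --commands '[0.002,0,0.004,0,0,0,-1,0,0,0.003,0,0,0,-1,0,0,0.003,0,0,0,-1,0,0,0.002,0,0,0,-1,0,0,0,0,0,0,-1]'

```text
t: 11.53
tcp_pos: [0.5491, -0.3515, 0.1421]
tool_rot: [0.632, 0.775, -0.0, -0.0]
force: [-0.7, 3.3, 1.1]
finger_gap: 0.133
gripper_force: 88.3
```

Call:
servo_tool --commands '[0,0,0.003,0,0,0,-1,0,0,0.003,0,0,0,-1,0,0,0,0,0,0,-1]'

```text
t: 11.78
tcp_pos: [0.5492, -0.3515, 0.1415]
tool_rot: [0.632, 0.775, -0.0, 0.0]
force: [-4.6, 5.7, 11.7]
finger_gap: 0.133
gripper_force: 89.7
```

Contact at 12 N with the TCP height as predicted, so the collar is seated. Release, rise, move above the nut and turn the wrist to the start of its range.

Call:
servo_tool --commands '[0,0,0,0,0,0,-0.4,0,0,0,0,0,0,-0.4,0,0,0,0,0,0,-0.4,0,0,0,0,0,0,-0.4,0,0,-0.02,0,0,0,-0.4,0,0,-0.05,0,0,0,0,0,0,-0.05,0,0,0,0,0,0,-0.05,0,0,0,0,0,0,-0.05,0,0,0,0,0,0,0,0,0,0,0]'

```text
t: 12.62
tcp_pos: [0.552, -0.3541, 0.2561]
tool_rot: [0.632, 0.775, -0.0, 0.006]
force: [0.6, -0.4, 0.9]
finger_gap: 0.501
gripper_force: 0.0
```

```bash
python3 - <<'E'
from h import *
w=snap('wrist','w7.png')
show(w,('pin','nut_top'),.1735);goto([.5345,-.283,.245],2.2);print(manip.sense()['force'],manip.sense()['q'])
c=w['img'][20:320,180:460];cv2.imwrite('pics/w7c.png',cv2.resize(c,None,fx=2,fy=2,interpolation=2)[:,:,::-1])
E
```

```text
pin 0.68 [296. 219.  29.  36.] 311.3 235.9 [ 0.5481 -0.3473  0.1735]
nut_top 0.66 [282. 101.  54.  58.] 309.9 130.2 [ 0.5342 -0.2833  0.1735]
tcp [ 0.549  -0.3514  0.2495] az 0.20298022438698804 q6 -0.9432994997507919 zaxis [ 0.0001 -0.0004 -1.    ] shares [ 0.1399 -0.0009  0.0088] rows>= 1.6803897960756329 ('rz total share', np.float64(-0.31783556874107854))
[ 0.3735 -0.0845 -0.5258] [-0.7404  0.5464  1.3411 -0.0002  1.2537 -0.9433]
```

View pics/w7c.png

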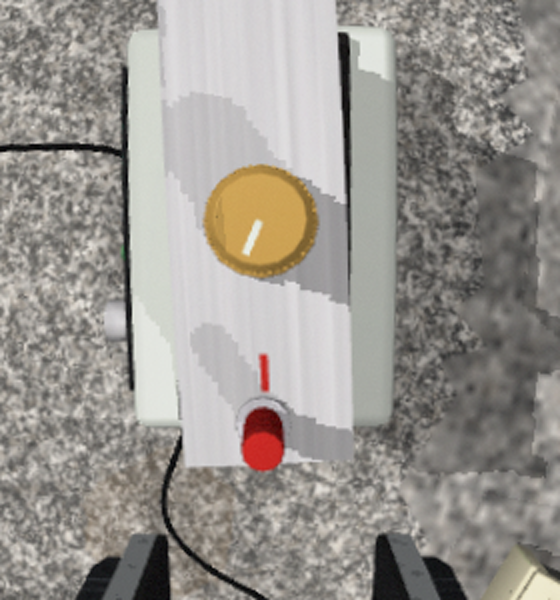

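The pin stands seated at crop (263,440) and the cover is in line with the housing. Now to the nut, at (0.5345, -0.283).

Call:
servo_tool --commands '[0.035,0,0,0,0,0,0.4,0.035,0,0,0,0,0,0.4,0.035,0,0,0,0,0,0.4,0.035,0,0,0,0,0,0.4,0,0,0,0,0,-0.019,0.4,0,0,0,0,0,-0.019,0.4,0,0,0,0,0,-0.019,0.4,0,0,0,0,0,-0.019,0.4,0,0,0,0,0,-0.019,0.4,0,0,0,0,0,-0.019,0.4,0,0,0,0,0,-0.019,0.4,0,0,0,0,0,-0.019,0.4]'

```text
t: 13.77
tcp_pos: [0.5341, -0.2822, 0.2473]
tool_rot: [0.202, 0.979, 0.001, -0.002]
force: [-0.7, -0.1, -0.7]
finger_gap: 0.7
gripper_force: 0.0
```

Call:
servo_tool --commands '[0,0,0,0,0,-0.019,0.4,0,0,0,0,0,-0.019,0.4,0,0,0,0,0,-0.019,0.4,0,0,0,0,0,-0.019,0.4,0,0,0,0,0,-0.019,0.4,0,0,0,0,0,-0.019,0.4,0,0,0,0,0,-0.019,0.4,0,0,0,0,0,0,0.4]'

```text
t: 14.43
tcp_pos: [0.5342, -0.2822, 0.2474]
tool_rot: [-0.211, 0.978, 0.001, -0.001]
force: [0.1, -0.3, -0.8]
finger_gap: 0.703
gripper_force: 0.0
```

```bash
python3 - <<'E'
from h import *
goto([.5345,-.283,.146]);print(manip.sense()['force'],manip.sense()['q'])
E
```

```text
tcp [ 0.5342 -0.2822  0.2474] az 1.995580708203263 q6 -2.6662980715791593 zaxis [-0.003   0.0022 -1.    ] shares [-0.0003 -0.0023  0.2029] rows>= 2.432662225328283 
[ 0.0719 -0.267  -0.7685] [-0.6708  0.4832  1.4661 -0.0002  1.1961 -2.6663]
```

Call:
servo_tool --commands '[0,-0.002,0.05,0,0,0,0.4,0,0,0.05,0,0,0,0.4,0,0,0.05,0,0,0,0.4,0,0,0.03,0,0,0,0.4,0,0,0.018,0,0,0,0.4,0,0,0,0,0,0,-1,0,0,0,0,0,0,-1,0,0,0,0,0,0,-1,0,0,0,0,0,0,-1,0,0,0,0,0,0,-1]' --force 60

```text
t: 15.27
tcp_pos: [0.5346, -0.2822, 0.1504]
tool_rot: [-0.21, 0.978, 0.002, -0.001]
force: [-2.4, 4.0, -1.5]
finger_gap: 0.375
gripper_force: 60.5
```

The nut is gripped. Turn clockwise, following it down at 5 mm per turn.

Call:
servo_tool --commands '[0,0,0.000165,0,0,0.0165,-1,0,0,0.000165,0,0,0.0165,-1,0,0,0.000165,0,0,0.0165,-1,0,0,0.000165,0,0,0.0165,-1,0,0,0.000165,0,0,0.0165,-1,0,0,0.000165,0,0,0.0165,-1,0,0,0.000165,0,0,0.0165,-1,0,0,0.000165,0,0,0.0165,-1,0,0,0.000165,0,0,0.0165,-1,0,0,0.000165,0,0,0.0165,-1,0,0,0.000165,0,0,0.0165,-1,0,0,0.000165,0,0,0.0165,-1]'

```text
t: 16.27
tcp_pos: [0.5345, -0.2824, 0.1494]
tool_rot: [0.401, 0.916, 0.001, -0.001]
force: [-2.8, 4.2, -1.5]
finger_gap: 0.377
gripper_force: 60.5
```

```bash
python3 - <<'E'
from h import *
s=manip.sense();print(s['force'],s['ft_torque'],s['q'][5],s['tau']);goto([.5345,-.283,.146])
E
```

```text
[-2.8076  4.1928 -1.5281] [0.7304 0.3578 0.0561] -1.4158412221153904 [ -1.7437 -45.8809 -17.8641  -0.463   -1.3015  -0.7682]
tcp [ 0.5345 -0.2824  0.1494] az 0.7445843005697146 q6 -1.4158412221153904 zaxis [-0.0021  0.0023 -1.    ] shares [-0.0009 -0.0008  0.0069] rows>= 0.08387207856670126
```

Call:
servo_tool --commands '[0,0,0.000165,0,0,0.0165,-1,0,0,0.000165,0,0,0.0165,-1,0,0,0.000165,0,0,0.0165,-1,0,0,0.000165,0,0,0.0165,-1,0,0,0.000165,0,0,0.0165,-1,0,0,0.000165,0,0,0.0165,-1,0,0,0.000165,0,0,0.0165,-1,0,0,0.000165,0,0,0.0165,-1,0,0,0.000165,0,0,0.0165,-1,0,0,0.000165,0,0,0.0165,-1,0,0,0.000165,0,0,0.0165,-1,0,0,0.000165,0,0,0.0165,-1]'

```text
t: 17.27
tcp_pos: [0.5343, -0.2824, 0.1485]
tool_rot: [0.86, 0.51, -0.001, -0.002]
force: [-2.8, 4.3, -1.4]
finger_gap: 0.374
gripper_force: 60.5
```

Call:
servo_tool --commands '[0,0,0.000165,0,0,0.0165,-1,0,0,0.000165,0,0,0.0165,-1,0,0,0.000165,0,0,0.0165,-1,0,0,0.000165,0,0,0.0165,-1,0,0,0.000165,0,0,0.0165,-1,0,0,0.000165,0,0,0.0165,-1,0,0,0.000165,0,0,0.0165,-1]'

```text
t: 17.85
tcp_pos: [0.5342, -0.2823, 0.1479]
tool_rot: [0.985, 0.172, -0.001, -0.001]
force: [-3.6, 5.5, -1.8]
finger_gap: 0.374
gripper_force: 60.4
```

```bash
python3 - <<'E'
from h import *
s=manip.sense();print(s['force'],s['ft_torque'],s['q'][5]);goto([.5345,-.283,.146])
E
```

```text
[-3.6066  5.4522 -1.8489] [0.6881 0.4427 0.0114] 0.5539027460639101
tcp [ 0.5342 -0.2823  0.1479] az -1.2250460614086416 q6 0.5539027460639101 zaxis [-0.0028  0.0024 -1.    ] shares [0.0001 0.0015 0.0038] rows>= 0.04847729643670399
```

Call:
servo_tool --commands '[0,0,0.000165,0,0,0.0165,-1,0,0,0.000165,0,0,0.0165,-1,0,0,0.000165,0,0,0.0165,-1,0,0,0.000165,0,0,0.0165,-1,0,0,0.000165,0,0,0.0165,-1,0,0,0,0,0,0,-1]' --force 90

```text
t: 18.35
tcp_pos: [0.5342, -0.2822, 0.1476]
tool_rot: [0.996, -0.086, -0.002, -0.001]
force: [-4.0, 4.5, -1.1]
finger_gap: 0.369
gripper_force: 89.0
```

```bash
python3 - <<'E'
from h import *
s=manip.sense();print(s['force'],s['ft_torque'],s['q'][5]);goto([.5345,-.283,.146])
E
```

```text
[-3.9971  4.5026 -1.1296] [ 0.7345  0.5349 -0.1589] 1.0709946730563966
tcp [ 0.5342 -0.2822  0.1476] az -1.7422002882396772 q6 1.0709946730563966 zaxis [-0.0028  0.0027 -1.    ] shares [0.0009 0.0015 0.0033] rows>= 0.044355773416224334
```

Call:
servo_tool --commands '[0,0,0.000165,0,0,0.0165,-1,0,0,0.000165,0,0,0.0165,-1,0,0,0.000165,0,0,0.0165,-1,0,0,0.000165,0,0,0.0165,-1]'

```text
t: 18.68
tcp_pos: [0.5342, -0.2821, 0.1476]
tool_rot: [0.957, -0.289, -0.002, -0.001]
force: [-3.4, 5.7, 2.8]
finger_gap: 0.369
gripper_force: 89.2
```

```bash
python3 - <<'E'
from h import *
s=manip.sense();print(s['force'],s['ft_torque'],s['q'][5],s['tau']);goto([.5345,-.283,.146])
E
```

```text
[-3.3986  5.6875  2.7926] [0.9811 0.4725 0.4906] 1.4856812651977298 [ -2.4591 -43.9965 -17.8734  -0.3131  -1.7483  -0.3257]
tcp [ 0.5342 -0.2821  0.1476] az -2.1564028177234102 q6 1.4856812651977298 zaxis [-0.0029  0.0024 -1.    ] shares [0.0015 0.0012 0.0032] rows>= 0.044353927349105385
```

Torque is climbing (0.49 N m): the nut has met the cover. One more small turn.

Call:
servo_tool --commands '[0,0,0,0,0,0.0165,-1,0,0,0,0,0,0,-1,0,0,0,0,0,0,-1,0,0,0,0,0,0,-1]'

```text
t: 19.02
tcp_pos: [0.5342, -0.2821, 0.1476]
tool_rot: [0.942, -0.337, -0.002, -0.001]
force: [-3.5, 5.6, 1.7]
finger_gap: 0.366
gripper_force: 89.2
```

```bash
python3 - <<'E'
from h import *
s=manip.sense();print(s['force'],s['ft_torque'],s['q'][5],s['tau']);goto([.5345,-.283,.146])
E
```

```text
[-3.5317  5.5906  1.7193] [ 0.8582  0.5279 -0.1779] 1.5861416513235493 [ -1.726  -44.2679 -17.9541  -0.5406  -1.7226  -0.1324]
tcp [ 0.5342 -0.2821  0.1476] az -2.257459334629763 q6 1.5861416513235493 zaxis [-0.0026  0.0029 -1.    ] shares [0.0016 0.0011 0.0032] rows>= 0.04456749521018334
```

Call:
servo_tool --commands '[0,0,0,0,0,0.014,-1,0,0,0,0,0,0.014,-1]'

```text
t: 19.18
tcp_pos: [0.5343, -0.2821, 0.1476]
tool_rot: [0.908, -0.418, -0.002, -0.0]
force: [-3.4, 6.6, 1.7]
finger_gap: 0.368
gripper_force: 89.2
```

```bash
python3 - <<'E'
from h import *
s=manip.sense();print(s['force'],s['ft_torque'],s['q'][5],s['qd'][5]);goto([.5345,-.283,.146])
E
```

```text
[-3.4006  6.5843  1.6946] [0.9542 0.3844 0.74  ] 1.7635120562891602 1.0474633918127323
tcp [ 0.5343 -0.2821  0.1476] az -2.434003992489881 q6 1.7635120562891602 zaxis [-0.0029  0.0022 -1.    ] shares [0.0018 0.0009 0.0031] rows>= 0.044294429630781514
```

Call:
servo_tool --commands '[0,0,0,0,0,0,-1,0,0,0,0,0,0,0.2,0,0,0,0,0,0,0.2,0,0,0,0,0,0,0.2,0,0,-0.02,0,0,0,0.2,0,0,-0.05,0,0,0,0.2,0,0,-0.06,0,0,0,0.2,0,0,-0.06,0,0,0,0.2,0,0,-0.06,0,0,0,0.2,0,0,0,0,0,0,0.2,0,0,0,0,0,0,0.2]'

```text
t: 20.1
tcp_pos: [0.537, -0.2852, 0.2757]
tool_rot: [0.908, -0.418, 0.004, 0.001]
force: [0.1, 0.1, 0.3]
finger_gap: 0.601
gripper_force: 0.0
```

```bash
python3 - <<'E'
from h import *
w=snap('wrist','w8.png')
show(w,('pin','nut_top','cover'),.168);goto([.5345,-.283,.245])
c=w['img'];cv2.imwrite('pics/w8c.png',c[:,:,::-1])
E
```

```text
pin 0.85 [349. 140.  30.  24.] 362.9 152.5 [ 0.5521 -0.3529  0.168 ]
nut_top 0.68 [292. 212.  48.  57.] 315.6 238.3 [ 0.5374 -0.2867  0.168 ]
cover 0.69 [251. 116. 153. 219.] 322.1 223.2 [ 0.541  -0.2978  0.168 ]
tcp [ 0.5348 -0.2833  0.2708] az -2.432990574742334 q6 1.761392028252968 zaxis [-0.002   0.0015 -1.    ] shares [-0.0007 -0.      0.0516] rows>= 0.6191751825621007
```

View pics/w8c.png

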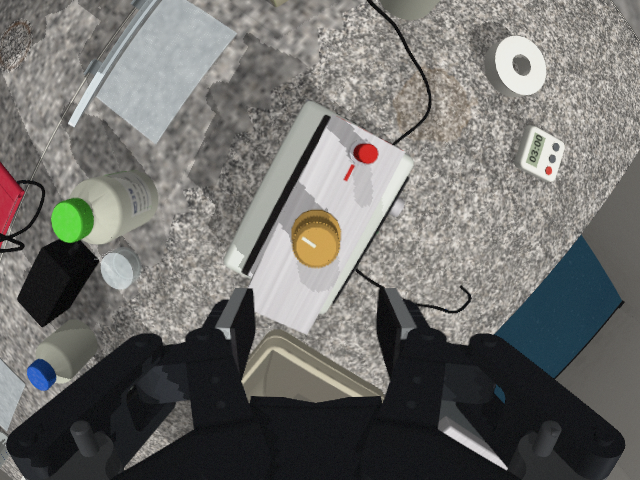

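The pin (366,153) and cover are in place, the nut is on the stud and the bottles and beaker are standing. Check that the nut's white line turned as far as the gripper did (4.43 rad).

```bash
python3 - <<'E'
from h import *
w=snap('wrist');a,b=atz(w,(316,247),.17),atz(w,(303.5,237.5),.17);z1=np.arctan2((b-a)[1],(b-a)[0])
# earlier view: az .203, tcp (.549,-.3514,.2495); image right = tool y, image up = tool x
T=w['world_to_cam'];s=manip.sense()
r=.2030-(-2.4330)
du,dv=247-259,252-222   # crop line direction, inner->outer
# tool x (image up) azimuth = az+pi/2, tool y (image right) azimuth = az
z0=.203+np.arctan2(-dv,du)
print(z0,z1,'cw turn',(z0-z1)%(2*np.pi))
E
```

```text
-1.7483027039072614 0.03838636549551841 cw turn 4.496496237776807
```

The nut followed the gripper without slipping, and the last torque was 0.74 N m. Handing in.

```bash
python3 -c "
from station import manip
print(manip.sense()['t'],manip.sign_off())"
```

```text
the job is handed in; nothing more can be done
20.35 None
```

I closed the shaker and handed the job in at 20.4 s: the cover is in line, the pin is down to its collar, and the nut is hand-tight at about 0.74 N m (roughly 74 N, estimated from torque); the sign-off returned no verdict.

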